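# Let the ratchet clamp of a sample holder back onto the sample cell

### The arm

A 6-joint arm with a two-finger parallel gripper is mounted at the origin on the work surface. World frame = base frame: x ahead of the robot, y to its left, z up, the work surface at z = 0. Lengths are in mm, angles in rad, forces in N, time in s.
With the tool pointing down it reaches from about 275 to 750 mm from the base axis. Payload 10.2 kg.
Tool frame: the origin (TCP) lies at the very end of the fingers, on their centre line; the grasp point (between the pads) lies 19 mm behind it (ctrl.tcp_to_grasp is the distance from the TCP to the grasp point, in mm); z points along the fingers, x is the direction in which the jaws open and shut, and the axes are right-handed (so a half turn about z gives the same grasp; the last joint's range is limited). The gripper opens to 85 mm and grips with 20 to 120 N. Pads are 22 mm wide; open, the fingers measure 114 mm over their backs; the gripper's body (76 mm by 85 mm) begins 54 mm behind the grasp point. The pads swing forward as they close: fully open they stand 13 mm farther back than shut.
Start: joints at [-1.467, 0.313, 1.498, -0, 1.331, -0.223], TCP at [168.52, -497.225, 231.294] pointing down, gripper open.
Joint ranges: [-2.94, 2.94], [-0.97, 2.17], [0.19, 2.56], [-1.23, 4.37], [0.02, 3.11], [-2.88, 2.88]. Speed limits (rad/s): [2.39, 2.39, 3.01, 3.14, 3.14, 3.14].

### API

Orientations are given as a unit quaternion [w, x, y, z].
In Python, from rig import monitor, vision, order, ctrl gives the robot as it stands. The module is installed in compiled form; this text tells all that it offers.
- The arm moves only by the shell command python3 -m pendant 'ROWS' [FORCE]. ROWS is JSON, a list that holds one entry, the list of rows, each a list of 5 numbers: the closure, from -1 (fully open) to 1 (shut), then the shift along the world's x, y, z in m, then the turn about the world's z in degrees. In form: [[[fingers, dx, dy, dz, spin], ...]]. A call has 1 to 20 rows; each row is the pose to reach, as a shift and turn from the pose commanded when the call began; what a row does not reach only later rows make up. A row lasts 1/10 s, in which the tool goes at most 50 mm and 8.59 degrees, less where a joint would pass 70% of its speed; a pose out of reach is approached as far as the arm can. A call with a gripper value outside its range is refused whole. The fingers move at their own pace and stop on an object; FORCE is the grip in N (left out, the last holds). Time passes only in rows, so rows that repeat a pose let the fingers close. It gives the time, the measured TCP pose, the force and the opening at its end, in the units of the state.
- monitor.sense(): the state, without advancing time (a new reading comes with each control period).
- vision.capture(name): name is "side" or "top" or "wrist"; returns (picture, depth): 384x512x3 uint8, red, green, blue; 384x512 float32, mm along the optical axis (not along the pixel's ray), 0 where there is no reading.
- vision.camera_info(name): a dict with "fov_y" (degrees; the focal length in pixels is half the picture's height over the tangent of half this angle, whatever the lens; pixels are square), "cx", "cy" (the principal point, pixels), "distortion" ([k1, k2, p1, p2, k3] as OpenCV has them; the pictures are not rectified), "R" (3x3) and "t" (3): a world point X has camera coordinates R X + t; the wrist camera has in their place "hand_eye" (4x4, takes a point from camera to tool coordinates, whose origin is the TCP and whose axes are the tool frame's). Camera axes: x right, y down, z forward; pixel columns grow to the right and rows downward; lengths in mm; the calibration is good to about 2 mm. A picture is of the moment at which its call begins: read the wrist's pose just before it. camera_info takes no time and is no camera call.
- order.finish_job(): hands the job in, once; it reports no verdict.
The state is a dict: "time_s": time; "joints": joint angles; "dq": joint speeds; "tau": joint torques, N m; "eef_pos": TCP position; "ee_rot": TCP orientation; "force": force on the tool from outside, world axes, zero at the start; "wrist_torque": the same for the moment, N m; "grip_width": opening from 0.0 (shut) to 1.0 (fully open).
Only numpy, scipy, OpenCV 4.12 (cv2) and the standard library are available. Lean on these libraries where they do the work, as an engineer would, in place of code of your own. Each camera call takes 0.05 s, during which the arm holds its last target.

### The job

The sample holder's clamp is held open by its ratchet. Lift the red pawl over until it lies back by itself, clear of the toothed wheel; wind the wheel backward (counter-clockwise seen from above) with its black crank knob until the jaw has pushed the orange cell home against the rear stop and holds it snugly, gently because the cell has glass windows; then let go of the knob, lay the pawl back down on the wheel, and leave the cell standing clamped and the things around it undisturbed.

Things in the scene. Friction and masses are not known exactly. Their poses are not given: they have to be found in the camera images.
- pawl (a joint): Red pawl: a 55 mm lever on a level hinge, its nose points down. 0 = fully down between the wheel's teeth; up to about 0.17 when its nose rests on a tooth; grows as it is lifted; 1.57 = upright; 1.95 = its rest lying back. Only its own weight (0.09 kg) moves it: let go past upright (about 1.65 or more) it falls back to 1.95 and stays, let go below about 1.3 it falls onto the wheel. Down, it blocks the wheel's backward turn (sharp faces); forward the teeth slip under it.
- pawl_bar (a point): Middle of the pawl's steel grip bar: round, 10 mm thick, 40 mm long, level, parallel to the pawl's hinge axis, standing out sideways from the pawl's nose end, clear of the wheel, with a red 16 mm ball at its end (22 mm from this point). Can be pinched from above across the bar; free along the bar for 14 mm towards the ball and 23 mm towards the lever. The bar's mid-line is 50 mm from the hinge axis. At pawl 0 it is 84 mm above the table.
- pawl_hinge (a point): Point on the pawl's hinge axis straight across from pawl_bar (same place along the axis), 84 mm above the table, fixed to the holder. Its axes are those of holder: the hinge axis is y. At pawl value a the bar lies 50 mm from it at x = -50 cos a, z = +50 sin a mm in these axes.
- wheel (a joint): Toothed wheel, 110 mm across, on an upright axis; 10 saw teeth (8 mm high) on its top face. Grows as it turns backward (counter-clockwise from above), which drives the jaw towards the cell: 30 mm of jaw per rad, so a force on the jaw takes half as much at the knob. Its friction asks about 2.5 N at the knob and keeps it where it is left. The jaw needs 1.1 to 2.2 rad from the start to clamp the cell. It turns freely no further than 2.3.
- wheel_axis (a point): Point on the wheel's upright axis, 78 mm above the table, fixed to the holder.
- knob_mid (a point): Middle of the black crank knob: an upright cylinder, 18 mm thick and 44 mm high, free to spin on its pin, on a blue arm over the wheel, 60 mm from the wheel's axis; this point is 116 mm above the table. It can be pinched from above and led round the circle without turning the gripper. Nothing else in its circle is higher than 92 mm, but the pawl lying back reaches 140 mm.
- holder: The sample holder: white base plate 190 x 380 x 12 mm, fixed to the table; origin on the table under the wheel's axis. Its x points across the slide, y along the slide from the wheel to the rear stop, z up. The pawl sits at its -y end, jaw, cell and rear stop at its +y end. The rear stop is a round steel screw end facing -y that someone has set; its face is 158 to 174 mm along y from the origin, different each time and not measured.
- jaw: Aluminium clamping jaw, 34 mm wide and 46 mm high, driven along the holder's +y by the wheel.
- jaw_face (a point): Centre of the jaw's clamping face (facing the holder's +y), 53 mm above the table.
- cell: The orange sample cell: a block 36 (x) x 18 (y, along the slide) x 50 (z) mm, 0.06 kg, with glass windows, standing loose on the slide bed 28 mm above the table between two guide rails, 20 to 40 mm in front of the jaw and up to 30 mm before the rear stop. Origin at the centre of its underside. The windows break if the jaw presses with more than 25 N; 3 to 15 N is snug. Must stay upright.
- spare_cell: Bystander: a grey cell of the same size standing on the base plate; leave alone.
- vial: Bystander: small jar, 22 mm across, 40 mm high, standing on the base plate beside the spare cell.
- tube_rack: Bystander: blue tube rack 105 x 170 x 45 mm.
- mortar: Bystander: steel bowl 110 mm across, 65 mm high.
- pestle: Bystander: steel pestle 137 mm long, lying.
- weigh_boat: Bystander: white weighing dish 60 x 60 x 14 mm.
- reagent: Bystander: amber bottle 64 mm across, 110 mm high.
- screwdriver: Bystander: screwdriver, lying.

How it is judged (in metres and radians):
On the way, in this order (a step that is already met when the one before it is completed fails the run):
1. the pawl is lifted over and lies back clear of the wheel (value of joint pawl above 1.6 rad), for 0.2 s.
2. the wheel is wound back until the jaw presses the cell against the rear stop (more than 2 N) (contact force between jaw and cell above 2 N and value of joint pawl above 1 rad), for 0.2 s.
3. the pawl is laid back on the wheel (value of joint pawl below 0.25 rad), for 0.2 s.
At the end, for the whole second after the job is handed in: The pawl lies down on the wheel (below 0.25 rad), the jaw still presses the cell against the rear stop with 1 to 25 N, the cell stands upright (within 0.1 rad) and everything is at rest and let go (value of joint pawl below 0.25 rad and contact force between jaw and cell between 1 and 25 N and angle between cell's own z axis and vertical below 0.1 rad and linear speed of cell below 0.01 m/s and velocity of joint wheel between -0.05 and 0.05 rad/s); the robot touches nothing.
It fails at once if the jaw squeezes the cell with more than 25 N (its windows break) (contact force between jaw and cell above 25 N).
It fails at once if the cell is tipped more than 0.3 rad (angle between cell's own z axis and vertical above 0.3 rad).
It fails at once if a bystander is pushed more than 30 mm (distance of any of spare_cell, vial, tube_rack, mortar, pestle, weigh_boat, reagent, screwdriver from where it was at the start of the episode above 0.03 m).
It also fails if it takes over 72 s, if anything falls off the work surface, if the arm or the gripper's body presses on something with over 40 N, if the wrist force passes 120 N, or if a joint passes its speed limit or range.

## Working session

There is one attempt and no reset: what is moved stays moved. The work goes in short steps, Python scripts to look and compute and a shell command to move; the robot and the scene stay as the last step left them, time stands still between calls to the robot, and variables do not carry over. Pictures are saved under pics/ and viewed, and the job is handed in when it is done.

```bash
mkdir -p pics
cat > h.py <<'E'
import numpy as np, cv2
from rig import monitor, vision, order, ctrl
from scipy.spatial.transform import Rotation as Ro
def K(ci):
    f=192/np.tan(np.radians(ci['fov_y'])/2); return np.array([[f,0,ci['cx']],[0,f,ci['cy']],[0,0,1]])
def Rt(name,st=None):
    ci=vision.camera_info(name)
    if name!='wrist': return np.array(ci['R']),np.array(ci['t']).ravel(),ci
    q=st['ee_rot']; Rw=Ro.from_quat([q[1],q[2],q[3],q[0]]).as_matrix()
    H=np.array(ci['hand_eye']); Rc=Rw@H[:3,:3]; tc=Rw@H[:3,3]+np.array(st['eef_pos'])
    return Rc.T,-Rc.T@tc,ci
def ray(cam,uv):
    R,t,ci=cam
    p=cv2.undistortPoints(np.array([[uv]],float),K(ci),np.array(ci['distortion'],float)).ravel()
    return -R.T@t, R.T@np.array([p[0],p[1],1])
def onz(cam,uv,z):
    o,d=ray(cam,uv); return o+d*(z-o[2])/d[2]
def dep(cam,uv,d):
    o,r=ray(cam,uv); return o+r*d
def proj(cam,X):
    R,t,ci=cam
    return cv2.projectPoints(np.array(X,float).reshape(-1,1,3),cv2.Rodrigues(R)[0],t,K(ci),np.array(ci['distortion'],float))[0].reshape(-1,2)
def cap(name,fn):
    st=monitor.sense(); im,d=vision.capture(name); cam=Rt(name,st)
    cv2.imwrite('pics/'+fn+'.png',im[:,:,::-1]); np.savez('pics/'+fn+'.npz',im=im,d=d,R=cam[0],t=cam[1])
    return im,d,cam
def load(name,fn):
    z=np.load('pics/'+fn+'.npz'); return z['im'],z['d'],(z['R'],z['t'],vision.camera_info(name))
E
python3 - <<'E'
from h import *
for n in ['side','top','wrist']:
    cap(n,n+'0')
s=monitor.sense(); print(s['time_s'],s['eef_pos'],s['ee_rot'],s['grip_width'],ctrl.tcp_to_grasp)
import cv2
a=[cv2.imread(f'pics/{n}0.png') for n in ['side','top']]
E
```

```text
0.15 [ 168.50418714 -497.02442751  230.87282239] [-3.65640629e-04  8.12716756e-01 -5.82658767e-01 -3.18832056e-04] 1.0004639031678715 18.700000000000003
```

View pics/side0.png

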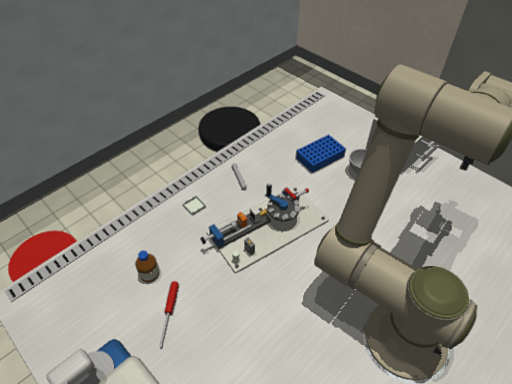

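View pics/top0.png

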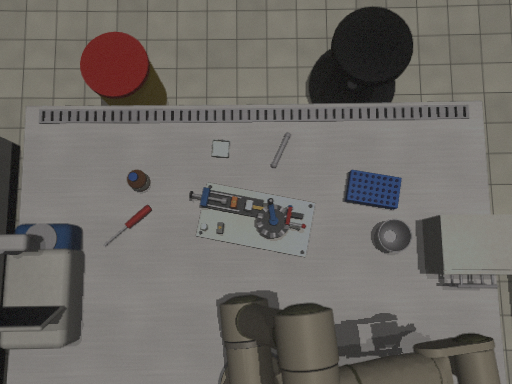

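View pics/wrist0.png

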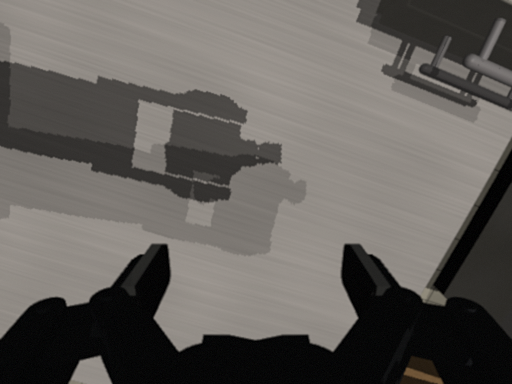

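Run:
```python
from h import *
im,d,cam=load('top','top0')
c=im[175:265,180:325]; cv2.imwrite('pics/topc.png',cv2.resize(c,None,fx=5.5,fy=5.5,interpolation=cv2.INTER_CUBIC)[:,:,::-1])
im2,d2,cam2=load('side','side0')
c=im2[170:280,190:335]; cv2.imwrite('pics/sidec.png',cv2.resize(c,None,fx=5.4,fy=5.4,interpolation=cv2.INTER_CUBIC)[:,:,::-1])
print(-cam[0].T@cam[1],-cam2[0].T@cam2[1],cam[2]['fov_y'])
# plate corners guess
for uv in [(208,186),(313,205),(306,256),(197,236),(271,222),(269,202)]:
    print(uv,onz(cam,uv,12).round(1), dep(cam,uv,d[uv[1],uv[0]]).round(1))
```

```text
[ 404.01610495  -21.68872123 1588.50180909] [ -26.08138629  624.80967667 1125.21117342] 44.9607351097614
(208, 186) [658.8 158.9  12. ] [658.5 158.7  13.7]
(313, 205) [ 589.3 -200.3   12. ] [ 589.5 -200.5   10.7]
(306, 256) [ 417.2 -172.2   12. ] [ 417.2 -173.2    1.3]
(197, 236) [487.5 195.1  12. ] [487.5 194.9  13.2]
(271, 222) [532.5 -56.3  12. ] [526.8 -54.7  82.6]
(269, 202) [601.1 -50.4  12. ] [584.9 -48.  141.9]
```

View pics/topc.png

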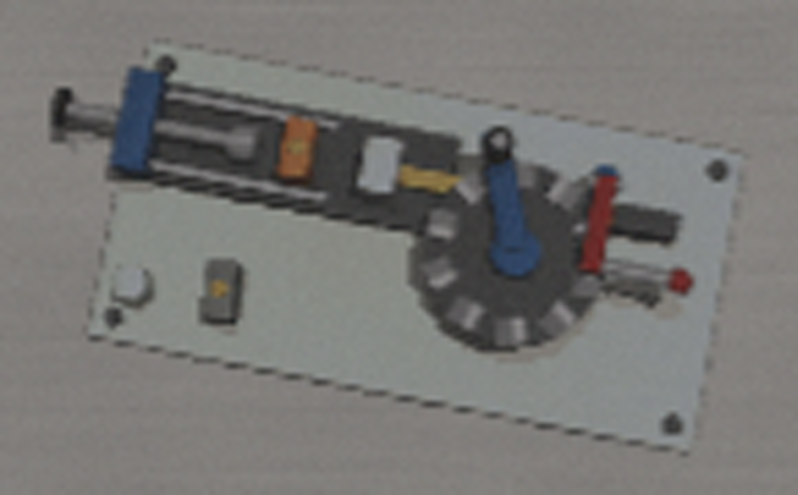

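View pics/sidec.png

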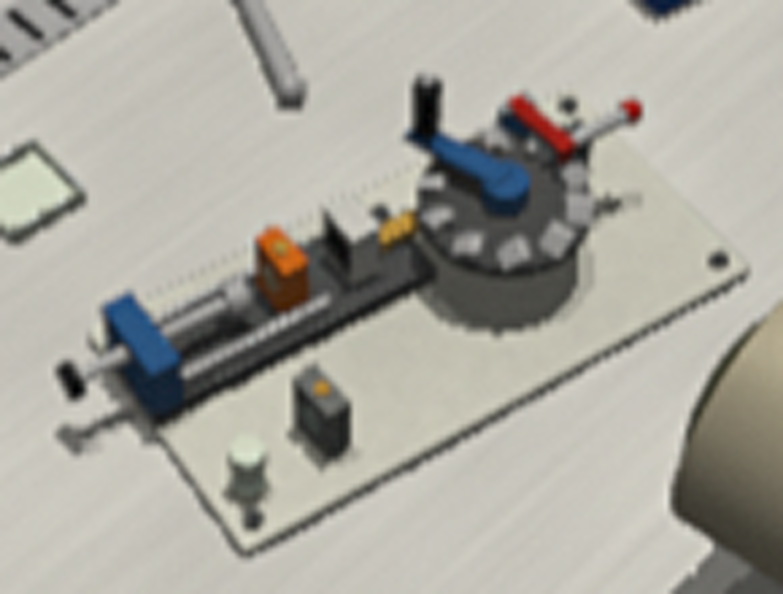

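```bash
cat >> h.py <<'E'
def crop(fn,x0,y0,x1,y1,out):
    im=np.load('pics/'+fn+'.npz')['im'][y0:y1,x0:x1]; s=min(800/(x1-x0),600/(y1-y0))
    cv2.imwrite('pics/'+out+'.png',cv2.resize(im,None,fx=s,fy=s,interpolation=cv2.INTER_CUBIC)[:,:,::-1]); print('scale',s)
E
python3 - <<'E'
from h import *
im,d,cam=load('top','top0')
f=lambda u,v:((u+.5)/5.5-.5+180,(v+.5)/5.5-.5+175)
for n,u,v,z in [('hub',515,250,100),('knobtop',498,138,138),('ball',680,281,86),('nose/bar',594,266,88),('hinge',606,174,88)]:
    p=f(u,v); print(n,np.round(p,1),onz(cam,p,z).round(1),dep(cam,p,d[int(round(p[1])),int(round(p[0]))]).round(1))
C=[onz(cam,f(*p),12)[:2] for p in [(150,42),(742,152),(690,452),(90,338)]]
print(np.round(C,1)); e=C[0]-C[1]+C[3]-C[2]; print(np.mean(C,axis=0),np.degrees(np.arctan2(-e[0],e[1])),np.linalg.norm(C[0]-C[1]),np.linalg.norm(C[0]-C[3]))
ci=vision.camera_info('wrist');print(np.round(ci['hand_eye'],3),ci['fov_y'])
E
```

```text
hub [273.2 220. ] [531.6 -61.6 100. ] [532.3 -61.8  91.1]
knobtop [270.1 199.7] [592.7 -51.7 138. ] [592.2 -51.7 142.1]
ball [303.2 225.7] [ 513.6 -158.6   86. ] [ 512.5 -157.2  101.9]
nose/bar [287.6 223. ] [ 522.7 -108.2   88. ] [ 521.9 -107.6   98.3]
hinge [289.8 206.2] [ 577.1 -116.3   88. ] [ 578.8 -117.3   72.9]
[[ 672.   162.9]
 [ 598.8 -205.7]
 [ 414.6 -168.9]
 [ 487.4  198.7]]
[543.19935237  -3.26592016] -11.218145224547577 375.7510643677168 187.99712298708275
[[ 1.00000e+00 -1.00000e-03  1.00000e-03  1.01500e+00]
 [ 0.00000e+00  9.55000e-01  2.98000e-01 -7.59950e+01]
 [-1.00000e-03 -2.98000e-01  9.55000e-01 -1.41375e+02]
 [ 0.00000e+00  0.00000e+00  0.00000e+00  1.00000e+00]] 65.88161744958298
```

```bash
python3 -m pendant '[[[-1,0.035,0.036,0,6],[-1,0.07,0.072,0.01,12],[-1,0.105,0.108,0.01,18],[-1,0.14,0.144,0.01,24],[-1,0.175,0.18,0.01,30],[-1,0.21,0.216,0.01,36],[-1,0.245,0.252,0.01,42],[-1,0.28,0.288,0.01,48],[-1,0.315,0.324,0.01,54],[-1,0.335,0.345,0.01,60],[-1,0.35,0.36,0.01,60.1],[-1,0.35,0.36,0.01,60.1],[-1,0.35,0.36,0.01,60.1]]]'
python3 - <<'E'
from h import *
cap('wrist','w1'); s=monitor.sense(); print(s['eef_pos'],s['ee_rot'],s['joints'])
crop('w1',0,0,512,384,'w1c')
E
```

```text
time_s: 1.45
eef_pos: [518.3, -137.3, 240.9]
ee_rot: [-0.0, 0.995, -0.097, -0.0]
force: [-0.8, -0.1, 0.4]
grip_width: 1.002
[ 518.03216735 -137.71538947  241.09076442] [ 2.50957509e-05  9.95218837e-01 -9.76696699e-02 -3.17188323e-04] [-4.78402703e-01  3.30608306e-01  1.44765294e+00 -2.88393940e-04
  1.36390176e+00 -2.82692121e-01]
scale 1.5625
```

View pics/w1c.png

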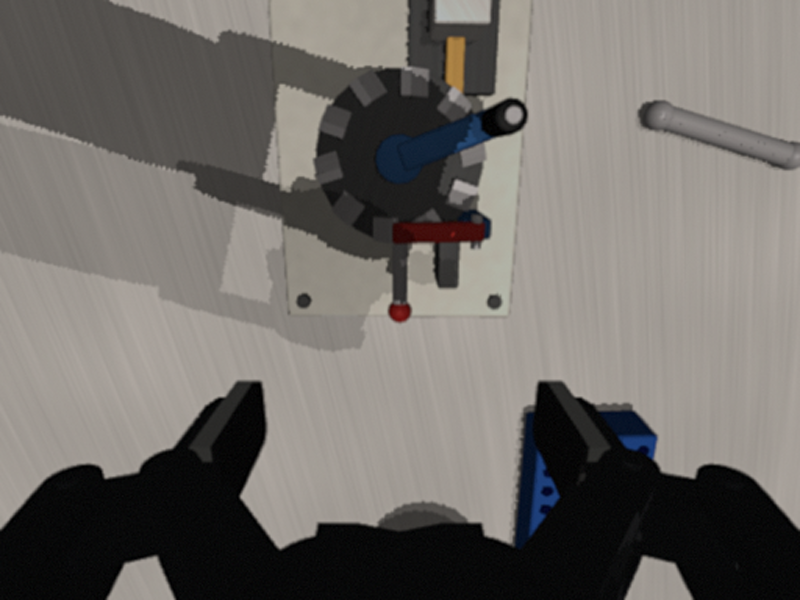

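Run:
```python
from h import *
im,d,cam=load('wrist','w1')
s=1.5625; g=lambda u,v:((u+.5)/s-.5,(v+.5)/s-.5)
th=np.radians(-11.2); xh=np.array([np.cos(th),np.sin(th)]); yh=np.array([-np.sin(th),np.cos(th)])
O=np.array([532,-61.])
for n,u,v,z in [('hub',397,158,100),('knobtop',514,115,138),('ball',400,311,84),('bar',400,275,84),('barL',400,250,84),('pawlL',398,232,90),('pawlR',480,232,90),('bluehinge',485,224,84),('block',447,270,40),('blockend',447,286,40),('plateBL',288,315,12),('plateBR',508,317,12),('jawfaceedge',462,22,76)]:
    p=g(u,v); X=onz(cam,p,z); Y=dep(cam,p,d[int(round(p[1])),int(round(p[0]))])
    h=lambda X:np.round([(X[:2]-O)@xh,(X[:2]-O)@yh,X[2]],1)
    print(n,X.round(1),h(X),'depth',Y.round(1),h(Y))
```

```text
hub [531.5 -65.3 100. ] [  0.4  -4.3 100. ] depth [531.5 -65.3  89.4] [ 0.3 -4.3 89.4]
knobtop [592.7 -56.  138. ] [ 58.6  16.7 138. ] depth [591.7 -56.1 142.2] [ 57.6  16.4 142.2]
ball [ 513.9 -163.8   84. ] [   2.2 -104.3   84. ] depth [ 514.8 -159.1   97.8] [  2.2 -99.6  97.8]
bar [ 518.8 -139.    84. ] [  2.2 -79.   84. ] depth [ 519.4 -136.1   95.5] [  2.2 -76.1  95.5]
barL [ 522.1 -122.4   84. ] [  2.2 -62.2  84. ] depth [ 522.5 -120.3   95. ] [  2.2 -60.   95. ]
pawlL [ 523.3 -109.6   90. ] [  0.9 -49.4  90. ] depth [ 523.4 -109.    94.4] [  0.9 -48.7  94.4]
pawlR [ 574.3 -119.7   90. ] [ 52.9 -49.3  90. ] depth [ 574.7 -120.2   87. ] [ 53.4 -49.8  87. ]
bluehinge [ 579.1 -116.3   84. ] [ 56.9 -45.1  84. ] depth [ 580.9 -118.4   72.2] [ 59.1 -46.8  72.2]
block [ 552.5 -153.1   40. ] [ 38.  -86.4  40. ] depth [ 552.2 -151.9   44.6] [ 37.5 -85.3  44.6]
blockend [ 550.4 -165.6   40. ] [ 38.3 -99.   40. ] depth [ 550.1 -164.    45.3] [ 37.8 -97.5  45.3]
plateBL [ 415.2 -173.    12. ] [ -92.8 -132.6   12. ] depth [ 411.3 -176.6   -0. ] [ -95.9 -136.8   -0. ]
plateBR [ 598.2 -211.    12. ] [  94.1 -134.2   12. ] depth [ 600.6 -216.3   -1.6] [  97.5 -139.1   -1.6]
jawfaceedge [584.3   3.5  76. ] [38.7 73.4 76. ] depth [584.8   4.1  73.1] [39.1 74.1 73.1]
```

```bash
python3 -m pendant '[[[0,0.001,0.001,-0.04,0],[0,0.001,0.001,-0.08,0],[0,0.001,0.001,-0.12,0],[0,0.001,0.001,-0.14,0],[0,0.001,0.001,-0.14,0]]]' 20
python3 - <<'E'
from h import *
im,d,cam=cap('wrist','w2'); s=monitor.sense(); print(s['eef_pos'],s['force'],s['grip_width'])
crop('w2',0,0,512,384,'w2c')
E
```

```text
time_s: 2.0
eef_pos: [517.6, -136.5, 98.9]
ee_rot: [-0.001, 0.995, -0.098, -0.003]
force: [-0.5, -0.3, 0.7]
grip_width: 0.496
[ 518.78179748 -136.92958849  101.02424888] [ 0.14483605 -0.35231894  1.0880849 ] 0.4992045330203596
scale 1.5625
```

View pics/w2c.png

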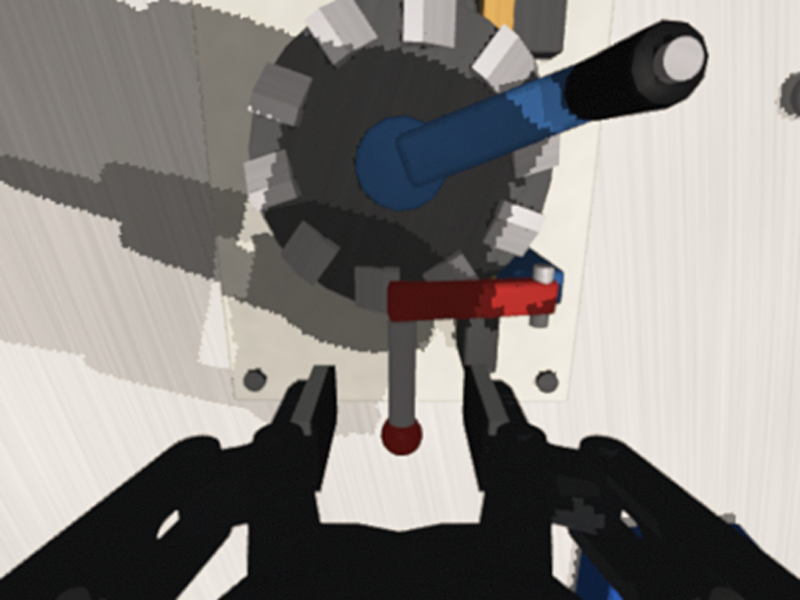

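```bash
cat >> h.py <<'E'
th=np.radians(-11.2); xh=np.array([np.cos(th),np.sin(th)]); yh=np.array([-np.sin(th),np.cos(th)])
def g(u,v,s=1.5625): return ((u+.5)/s-.5,(v+.5)/s-.5)
def hf(X,O=np.array([532,-62.])): return np.round([(X[:2]-O)@xh,(X[:2]-O)@yh],1)
E
python3 - <<'E'
from h import *
im,d,cam=load('wrist','w2')
for n,u,v,z in [('ball',401,435,90),('bar',401,330,90),('pawl',395,300,92),('hub',401,162,100),('knobtop',684,59,138),('hinge pin',540,297,84)]:
    p=g(u,v);X=onz(cam,p,z);Y=dep(cam,p,d[int(round(p[1])),int(round(p[0]))]);print(n,X.round(1),hf(X),Y.round(1),hf(Y))
E
```

```text
ball [ 513.8 -161.8   90. ] [   1.5 -101.4] [ 514.6 -157.8   96.1] [  1.5 -97.3]
bar [ 522.  -120.3   90. ] [  1.5 -59.2] [ 522.4 -118.2   95.6] [  1.5 -57. ]
pawl [ 522.3 -108.6   92. ] [ -0.5 -47.6] [ 522.4 -107.9   94.3] [ -0.5 -46.9]
hub [533.  -65.2 100. ] [ 1.6 -2.9] [532.9 -65.3  87.4] [ 1.5 -3.1]
knobtop [593.7 -55.7 138. ] [59.2 18.2] [591.7 -55.9 141.3] [57.4 17.6]
hinge pin [ 572.2 -119.9   84. ] [ 50.7 -49. ] [ 571.5 -118.9   87. ] [ 49.8 -48.1]
```

```bash
python3 -m pendant '[[[0,0,0,-0.016,0],[0,0,0,-0.031,0],[0,0,0,-0.031,0],[0.5,0,0,-0.031,0],[1,0,0,-0.031,0],[1,0,0,-0.031,0],[1,0,0,-0.031,0]]]' 25
python3 - <<'E'
from h import *
im,d,cam=cap('wrist','w3'); s=monitor.sense(); print(s['eef_pos'],s['force'],s['grip_width'])
crop('w3',0,0,512,384,'w3c')
E
```

```text
time_s: 2.75
eef_pos: [518.5, -136.4, 71.4]
ee_rot: [0.0, 0.995, -0.097, -0.001]
force: [-10.2, -1.2, 7.2]
grip_width: 0.105
[ 518.4931677  -136.40107604   71.3980372 ] [-9.06886439 -0.03418745  7.76712284] 0.10528600947963714
scale 1.5625
```

View pics/w3c.png

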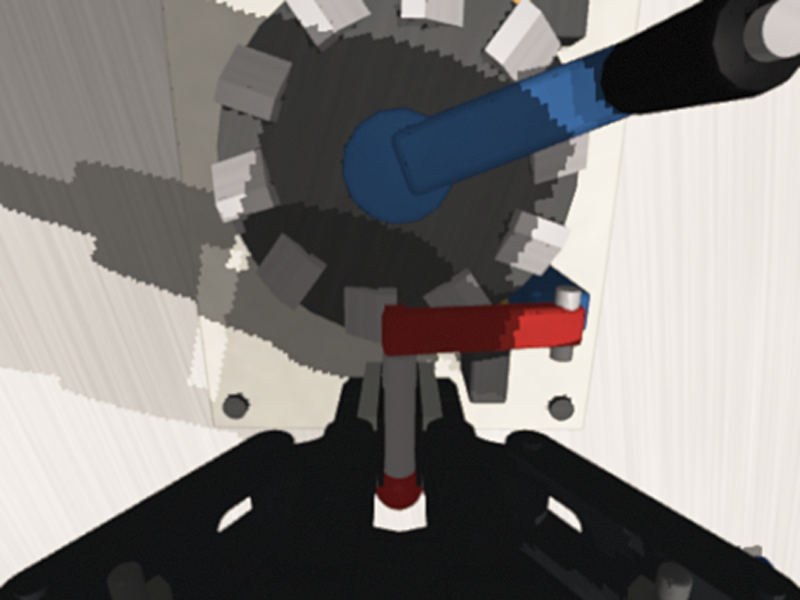

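```bash
python3 -m pendant '[[[1,0.0012,-0.0002,0.0064,0],[1,0.0035,-0.0007,0.0135,0],[1,0.0069,-0.0014,0.0201,0],[1,0.0112,-0.0022,0.0262,0],[1,0.0163,-0.0032,0.0316,0]]]'
```

```text
time_s: 3.3
eef_pos: [532.8, -139.4, 102.9]
ee_rot: [-0.0, 0.995, -0.097, -0.004]
force: [-21.6, -0.5, 15.5]
grip_width: 0.103
```

```bash
python3 -m pendant '[[[1,0.0039,-0.0012,0.0060,0],[1,0.0104,-0.0025,0.0095,0],[1,0.0173,-0.0038,0.0121,0]]]'
```

```text
time_s: 3.6
eef_pos: [552.7, -143.3, 115.6]
ee_rot: [0.0, 0.995, -0.097, -0.0]
force: [-3.7, 1.9, -0.3]
grip_width: 0.105
```

```bash
python3 -m pendant '[[[1,0.0072,-0.0015,0.0014,0],[1,0.0131,-0.0026,0.0018,0],[1,0.0194,-0.0039,0.0014,0],[1,0.0243,-0.0048,0.0005,0],[1,0.0243,-0.0048,0.0005,0]]]'
```

```text
time_s: 4.1
eef_pos: [578.1, -148.3, 114.4]
ee_rot: [0.0, 0.995, -0.097, 0.0]
force: [-1.4, -0.1, 2.9]
grip_width: 0.103
```

```bash
python3 -m pendant '[[[0,0,0,0,0],[-0.3,0,0,0,0],[-0.3,0,0,0,0],[-0.3,0,0,0,0],[-0.3,0,0,0.03,0],[-0.3,0,0,0.07,0],[-0.3,-0.01,0.03,0.1,0],[-0.3,-0.02,0.06,0.1,0],[-0.3,-0.02,0.06,0.1,0]]]'
python3 - <<'E'
from h import *
im,d,cam=cap('wrist','w4'); s=monitor.sense(); print(s['eef_pos'],s['force'],s['grip_width'])
cap('top','top1');cap('side','side1');crop('top1',180,175,325,265,'top1c')
crop('w4',0,0,512,384,'w4c');crop('side1',190,160,335,270,'side1c')
E
```

```text
time_s: 5.0
eef_pos: [556.9, -85.3, 215.7]
ee_rot: [-0.0, 0.995, -0.096, 0.001]
force: [-0.4, -0.4, -0.1]
grip_width: 0.647
[557.21894668 -86.83053007 215.01208904] [ 0.20764043  0.18114946 -1.20825635] 0.6496742559822513
scale 5.517241379310345
scale 1.5625
scale 5.454545454545454
```

View pics/w4c.png

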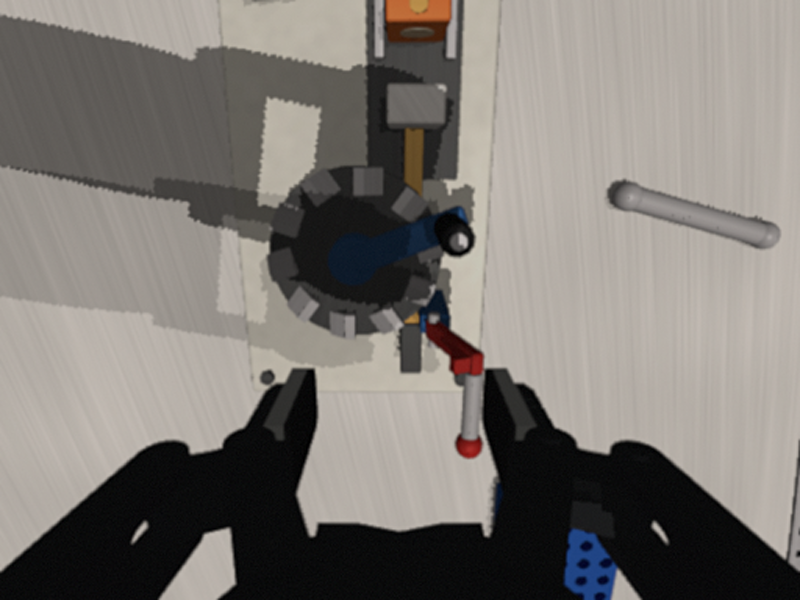

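View pics/top1c.png

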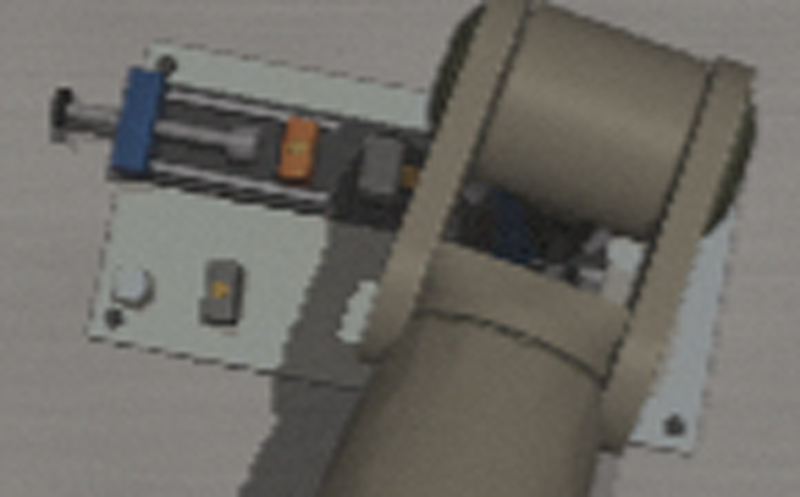

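View pics/side1c.png

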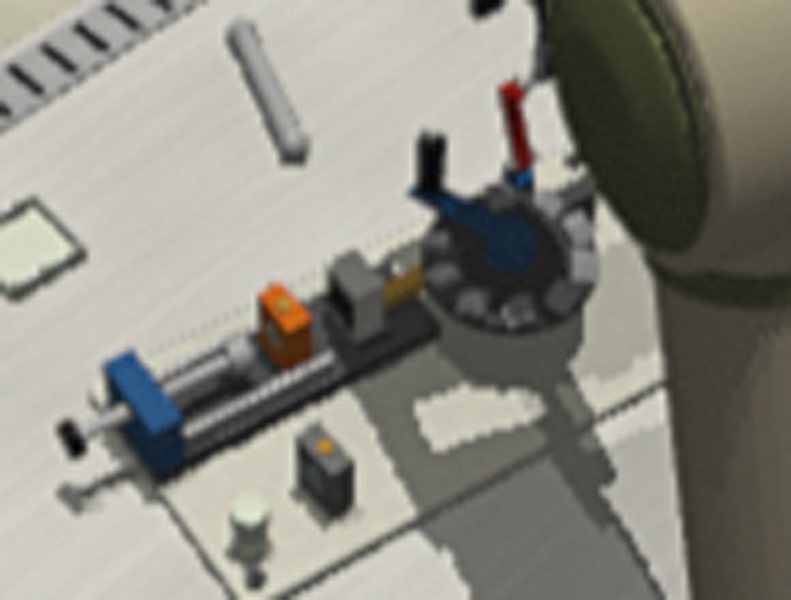

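Run:
```python
from h import *
im,d,cam=load('wrist','w4')
for n,u,v,z in [('hub',354,258,100),('knobtop',459,240,138),('jaw top front edge',416,84,76),('jaw top rear',416,112,76),('pawl ball',469,446,130)]:
    p=g(u,v);X=onz(cam,p,z);Y=dep(cam,p,d[int(round(p[1])),int(round(p[0]))]);print(n,X.round(1),hf(X),Y.round(1),hf(Y))
im,d,cam=load('top','top0')
for n,u,v,z in [('stopface',258,142,58),('cell stopside top',283,144,78),('cell jawside',313,149,78),('jawface top',362,160,76),('jaw rear',400,168,76),('hub',515,250,92),('knob',498,138,138)]:
    p=((u+.5)/5.5-.5+180,(v+.5)/5.5-.5+175);X=onz(cam,p,z);Y=dep(cam,p,d[int(round(p[1])),int(round(p[0]))]);print(n,X.round(1),hf(X),Y.round(1),hf(Y))
```

```text
hub [536.  -61.8 100. ] [3.9 0.9] [534.7 -63.6  90.8] [ 3.  -1.1]
knobtop [592.4 -55.5 138. ] [58.  18.1] [592.1 -54.9 140.9] [57.6 18.6]
jaw top front edge [588.5  23.9  76. ] [38.7 95.3] [588.6  24.2  73.6] [38.8 95.6]
jaw top rear [585.8   9.4  76. ] [38.9 80.5] [585.9   9.6  74.2] [38.9 80.7]
pawl ball [ 580.6 -175.8  130. ] [  69.8 -102.2] [ 580.4 -170.8  136.8] [ 68.6 -97.4]
stopface [602.1  91.8  58. ] [ 38.9 164.5] [602.9  92.2  52.5] [ 39.6 165. ]
cell stopside top [598.2  75.4  78. ] [ 38.3 147.6] [597.4  75.   84.5] [ 37.5 147. ]
cell jawside [595.   57.5  78. ] [ 38.6 129.4] [596.5  58.1  65.9] [ 40.  130.3]
jawface top [588.3  28.3  76. ] [37.7 99.5] [593.6  29.7  33.2] [ 42.6 101.9]
jaw rear [583.3   5.7  76. ] [37.2 76.3] [586.6   6.2  47.8] [40.4 77.5]
hub [532.3 -61.8  92. ] [0.2 0.2] [532.3 -61.8  91.1] [0.3 0.2]
knob [592.7 -51.7 138. ] [57.5 21.8] [592.2 -51.7 142.1] [57.  21.8]
```

```bash
python3 -m pendant '[[[-0.3,0.018,0.016,0,0],[-0.3,0.035,0.032,-0.02,0],[-0.3,0.035,0.032,-0.05,0],[-0.3,0.035,0.032,-0.065,0],[-0.3,0.035,0.032,-0.065,0],[-0.3,0.035,0.032,-0.065,0]]]' 40
python3 - <<'E'
from h import *
im,d,cam=cap('wrist','w5'); s=monitor.sense(); print(s['eef_pos'],s['force'],s['grip_width'])
crop('w5',0,0,512,384,'w5c')
E
```

```text
time_s: 5.75
eef_pos: [592.7, -56.8, 149.7]
ee_rot: [0.0, 0.995, -0.098, 0.0]
force: [0.2, -1.3, 0.2]
grip_width: 0.649
[592.95186752 -56.75828071 150.37858617] [0.31444817 0.70310315 1.12274488] 0.6515134907292234
scale 1.5625
```

View pics/w5c.png

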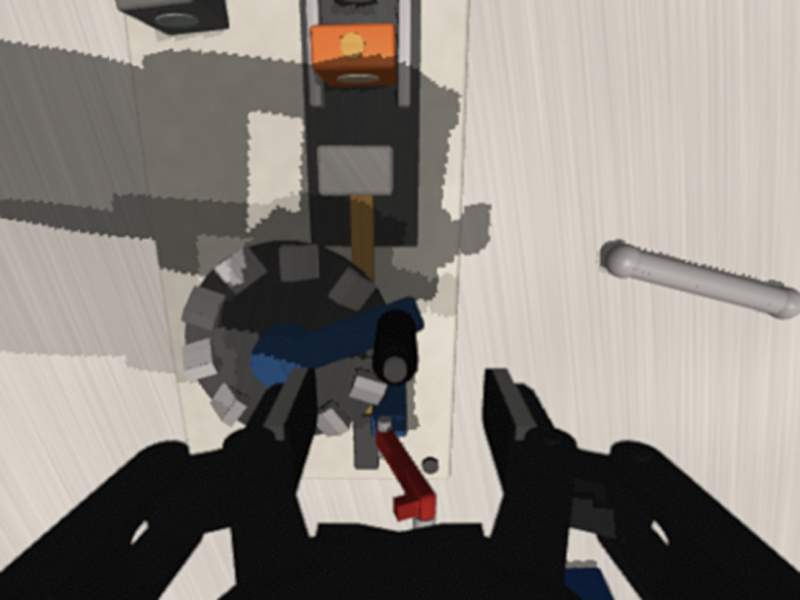

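Run:
```python
from h import *
im,d,cam=load('wrist','w5')
for n,u,v,z in [('knobtop',395,366,138),('hub',277,358,92),('jawfront',356,146,76),('cellfront',355,68,78),('cellrear',355,27,78)]:
    p=g(u,v);X=onz(cam,p,z);Y=dep(cam,p,d[int(round(p[1])),int(round(p[0]))]);print(n,X.round(1),hf(X),Y.round(1),hf(Y))
s=monitor.sense();print(proj(cam,[s['eef_pos']])*1.5625)
```

```text
knobtop [592.1 -55.  138. ] [57.6 18.6] [592.3 -53.9 140.4] [57.6 19.7]
hub [533.6 -61.7  92. ] [1.5 0.6] [532.  -63.4  87.6] [ 0.3 -1.4]
jawfront [589.8  24.1  76. ] [40.  95.7] [589.5  24.2  72.7] [39.7 95.8]
cellfront [596.5  54.9  78. ] [ 40.6 127.2] [596.4  55.2  76.3] [ 40.4 127.5]
cellrear [599.9  70.1  78. ] [ 41.  142.8] [599.9  70.2  77.9] [ 40.9 142.8]
[[397.97308833 385.90627485]]
```

```bash
python3 -m pendant '[[[-0.3,-0.0005,0.0015,-0.02,0],[-0.3,-0.0005,0.0015,-0.04,0],[-0.3,-0.0005,0.0015,-0.048,0],[-0.3,-0.0005,0.0015,-0.048,0],[0.3,-0.0005,0.0015,-0.048,0],[1,-0.0005,0.0015,-0.048,0],[1,-0.0005,0.0015,-0.048,0],[1,-0.0005,0.0015,-0.048,0],[1,-0.0005,0.0015,-0.048,0]]]' 40
```

```text
time_s: 6.7
eef_pos: [591.7, -54.7, 102.7]
ee_rot: [0.0, 0.995, -0.097, -0.0]
force: [-5.9, -0.6, 6.6]
grip_width: 0.197
```

```bash
python3 -m pendant '[[[1,-0.0011,0.0059,0,0],[1,-0.0027,0.0117,0,0],[1,-0.005,0.0172,0,0],[1,-0.005,0.0172,0,0]]]'
python3 - <<'E'
import numpy as np
for p in np.arange(.3,2.3,.1):
    a=.131+p; print(round(p,2),np.round(60*(np.cos(a)-np.cos(.431)),1),np.round(60*(np.sin(a)-np.sin(.431)),1))
E
```

```text
time_s: 7.1
eef_pos: [586.2, -37.6, 102.6]
ee_rot: [0.001, 0.995, -0.097, -0.001]
force: [-8.4, -1.3, 7.0]
grip_width: 0.2
0.3 0.0 0.0
0.4 -2.8 5.3
0.5 -6.1 10.3
0.6 -9.8 15.0
0.7 -14.1 19.2
0.8 -18.7 23.1
0.9 -23.7 26.4
1.0 -29.0 29.2
1.1 -34.5 31.5
1.2 -40.3 33.2
1.3 -46.2 34.3
1.4 -52.1 34.9
1.5 -58.1 34.8
1.6 -64.1 34.2
1.7 -69.9 32.9
1.8 -75.7 31.1
1.9 -81.2 28.7
2.0 -86.4 25.8
2.1 -91.3 22.3
2.2 -95.9 18.4
```

```bash
python3 -m pendant '[[[1,-0.0033,0.0053,0,0],[1,-0.0066,0.0103,0,0],[1,-0.0103,0.015,0,0],[1,-0.0146,0.0192,0,0],[1,-0.0192,0.0231,0,0],[1,-0.0242,0.0264,0,0],[1,-0.0242,0.0264,0,0]]]'
python3 - <<'E'
from h import *
im,d,cam=cap('wrist','w6'); s=monitor.sense(); print(s['eef_pos'],s['force'],s['grip_width'])
crop('w6',0,0,512,384,'w6c')
E
```

```text
time_s: 7.8
eef_pos: [562.2, -12.2, 102.7]
ee_rot: [0.001, 0.995, -0.097, -0.0]
force: [-6.2, -7.2, 5.7]
grip_width: 0.195
[562.22524865 -12.24718601 102.63566951] [-7.0411152  -7.8754512   5.35172831] 0.1982426981878998
scale 1.5625
```

View pics/w6c.png

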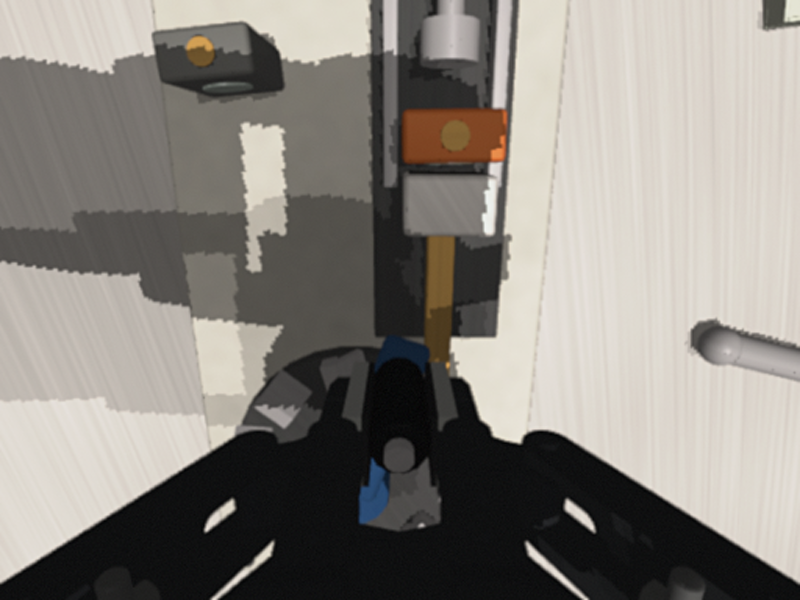

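Run:
```python
from h import *
im,d,cam=load('wrist','w6')
for n,u,v,z in [('jawfront',453,172,76),('cellfront',455,162,78),('cellrear',455,109,78),('stop top edge',450,50,60),('stop bottom',450,66,52)]:
    p=g(u,v);X=onz(cam,p,z);Y=dep(cam,p,d[int(round(p[1])),int(round(p[0]))]);print(n,X.round(1),hf(X),Y.round(1),hf(Y))
c=im[0:120,230:350];
for r in range(20,75,2): print(r, im[r,288], d[r,288].round(0), hf(dep(cam,(288,r),d[r,288])), dep(cam,(288,r),d[r,288])[2].round(0))
```

```text
jawfront [594.6  51.9  76. ] [ 39.3 123.9] [597.7  50.2  46.5] [ 42.6 122.8]
cellfront [595.6  55.2  78. ] [ 39.7 127.3] [596.   55.   74.9] [ 40.  127.2]
cellrear [598.4  72.1  78. ] [ 39.1 144.4] [598.8  72.3  75.2] [ 39.4 144.7]
stop top edge [602.2  93.3  60. ] [ 38.7 166. ] [601.8  92.9  62.6] [ 38.4 165.5]
stop bottom [602.3  89.2  52. ] [ 39.6 162. ] [603.2  90.2  45.3] [ 40.3 163.1]
20 [198 192 190] 161.0 [ 38.4 171.5] 62.0
22 [200 193 191] 160.0 [ 38.3 170.3] 63.0
24 [200 194 192] 162.0 [ 38.5 169.6] 62.0
26 [201 193 192] 161.0 [ 38.5 168.4] 63.0
28 [194 188 186] 161.0 [ 38.4 167.3] 63.0
30 [195 189 187] 162.0 [ 38.5 166.4] 63.0
32 [203 196 194] 162.0 [ 38.5 165.4] 63.0
34 [204 197 196] 163.0 [ 38.6 164.5] 62.0
36 [197 191 189] 163.0 [ 38.6 163.3] 63.0
38 [79 76 76] 167.0 [ 39.1 163.1] 58.0
40 [74 71 70] 173.0 [ 39.7 163.1] 52.0
42 [77 73 73] 179.0 [ 40.4 163.1] 45.0
44 [55 54 53] 198.0 [ 42.4 165.2] 26.0
46 [73 73 72] 197.0 [ 42.4 163.8] 26.0
48 [42 42 42] 198.0 [ 42.4 162.5] 26.0
50 [33 34 34] 198.0 [ 42.5 161.3] 26.0
52 [44 43 43] 199.0 [ 42.6 160.2] 25.0
54 [45 45 44] 199.0 [ 42.6 158.8] 26.0
56 [47 46 45] 199.0 [ 42.5 157.5] 27.0
58 [44 44 43] 198.0 [ 42.5 156.1] 28.0
60 [47 46 44] 199.0 [ 42.5 154.9] 28.0
62 [45 44 44] 200.0 [ 42.6 153.6] 27.0
64 [46 46 44] 200.0 [ 42.6 152.3] 28.0
66 [44 44 44] 201.0 [ 42.7 151.1] 27.0
68 [48 44 43] 201.0 [ 42.7 149.8] 27.0
70 [101  52  27] 155.0 [ 37.7 144.4] 76.0
72 [124  68  35] 156.0 [ 37.8 143.4] 76.0
74 [129  71  36] 156.0 [ 37.8 142.4] 76.0
```

```bash
python3 -m pendant '[[[1,-0.0055,0.0023,0,0],[1,-0.011,0.0043,0,0],[1,-0.0166,0.0058,0,0],[1,-0.0225,0.0069,0,0],[1,-0.0284,0.0075,0,0],[1,-0.0314,0.0075,0,0],[1,-0.0314,0.0075,0,0]]]'
python3 - <<'E'
from h import *
im,d,cam=cap('wrist','w7'); s=monitor.sense(); print(s['eef_pos'],s['force'],s['grip_width'])
e=s['eef_pos'];v=np.array(e[:2])-[532.2,-62.5];print(np.hypot(*v),np.arctan2(v[1],v[0])-.131)
crop('w7',0,0,512,384,'w7c')
E
```

```text
time_s: 8.55
eef_pos: [531.9, -4.5, 102.7]
ee_rot: [0.001, 0.995, -0.097, 0.001]
force: [-1.0, -6.2, 3.3]
grip_width: 0.198
[531.95893741  -4.48844763 102.70172802] [-1.01066893 -5.94433642  3.55543124] 0.19713708389331655
58.012053226174984 1.443951726684503
scale 1.5625
```

View pics/w7c.png

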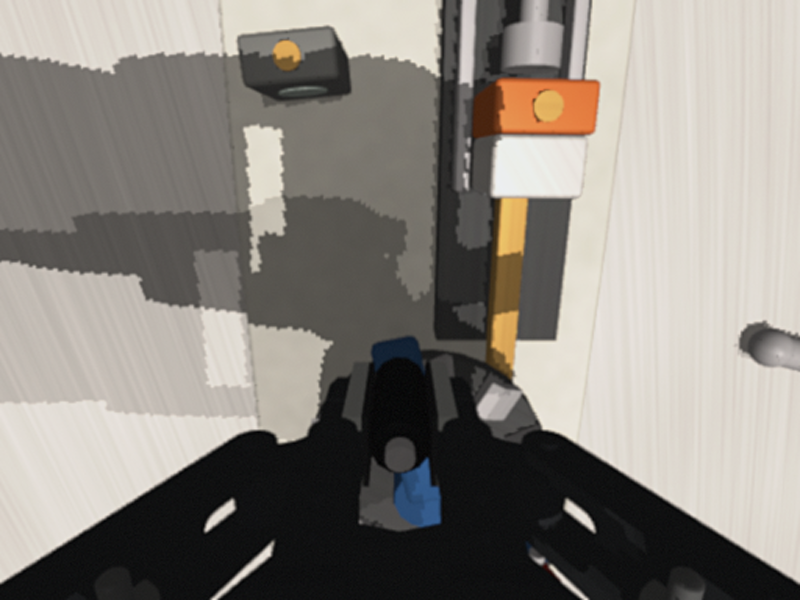

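Run:
```python
from h import *
im,d,cam=load('wrist','w7')
def Y(u,v): 
    p=dep(cam,(u,v),d[v,u]); return hf(p)[1],p[2].round(0)
u=341
for v in range(36,64,2): print(v,im[v,u],Y(u,v))
for v in range(80,96,2): print(v,im[v,345],Y(345,v))
```

```text
36 [200 194 192] (np.float64(165.5), np.float64(62.0))
38 [203 197 194] (np.float64(164.2), np.float64(63.0))
40 [188 181 179] (np.float64(163.3), np.float64(63.0))
42 [86 83 81] (np.float64(163.5), np.float64(56.0))
44 [74 71 70] (np.float64(163.1), np.float64(52.0))
46 [74 72 72] (np.float64(163.1), np.float64(45.0))
48 [78 80 79] (np.float64(164.6), np.float64(27.0))
50 [138  77  53] (np.float64(156.3), np.float64(75.0))
52 [211 109  55] (np.float64(155.1), np.float64(77.0))
54 [232 131  70] (np.float64(154.1), np.float64(77.0))
56 [231 131  70] (np.float64(153.2), np.float64(76.0))
58 [231 132  70] (np.float64(152.2), np.float64(77.0))
60 [231 132  70] (np.float64(151.1), np.float64(78.0))
62 [220 119  62] (np.float64(150.3), np.float64(77.0))
80 [232 140  75] (np.float64(141.3), np.float64(76.0))
82 [229 133  71] (np.float64(140.3), np.float64(77.0))
84 [190  95  44] (np.float64(139.3), np.float64(76.0))
86 [129 115 109] (np.float64(138.4), np.float64(73.0))
88 [210 204 196] (np.float64(137.3), np.float64(75.0))
90 [236 235 229] (np.float64(136.2), np.float64(75.0))
92 [236 236 230] (np.float64(135.2), np.float64(75.0))
94 [235 234 229] (np.float64(134.2), np.float64(74.0))
```

```bash
python3 -m pendant '[[[1,-0.004,-0.0005,0,0],[1,-0.008,-0.001,0,0],[1,-0.008,-0.001,0,0],[1,-0.008,-0.001,0,0]]]'; python3 -m pendant '[[[1,-0.001,-0.0002,0,0],[1,-0.001,-0.0002,0,0],[1,-0.001,-0.0002,0,0]]]'
```

```text
time_s: 9.0
eef_pos: [523.7, -5.1, 102.6]
ee_rot: [0.001, 0.995, -0.097, 0.001]
force: [0.4, -6.5, 8.0]
grip_width: 0.199
time_s: 9.3
eef_pos: [523.1, -5.2, 102.7]
ee_rot: [0.001, 0.995, -0.097, 0.002]
force: [2.0, -4.9, 6.3]
grip_width: 0.201
```

```bash
python3 -m pendant '[[[1,-0.001,-0.0002,0,0],[1,-0.001,-0.0002,0,0],[1,-0.001,-0.0002,0,0]]]'
python3 - <<'E'
from h import *
s=monitor.sense();print(s['eef_pos'],s['force'],s['wrist_torque'])
E
```

```text
time_s: 9.6
eef_pos: [522.1, -5.4, 102.6]
ee_rot: [0.001, 0.995, -0.097, 0.002]
force: [3.2, -4.3, 6.0]
grip_width: 0.199
[522.12269458  -5.38578522 102.64425912] [ 3.19399497 -4.2923212   5.97676818] [-0.72741878 -0.48988514 -0.01591096]
```

```bash
for i in 1; do python3 -m pendant '[[[1,-0.001,-0.0002,0,0],[1,-0.001,-0.0002,0,0],[1,-0.001,-0.0002,0,0]]]'; done
python3 - <<'E'
from h import *
im,d,cam=cap('wrist','w8')
s=monitor.sense();print(s['eef_pos'],s['force'],s['wrist_torque'])
crop('w8',200,0,512,234,'w8c')
E
```

```text
time_s: 9.9
eef_pos: [521.2, -5.6, 102.7]
ee_rot: [0.0, 0.995, -0.097, 0.002]
force: [2.2, -3.7, 6.4]
grip_width: 0.199
[521.16194863  -5.58095708 102.66214347] [ 2.45000159 -4.32575557  5.97702928] [-0.66269707 -0.39550759 -0.0873525 ]
scale 2.5641025641025643
```

View pics/w8c.png

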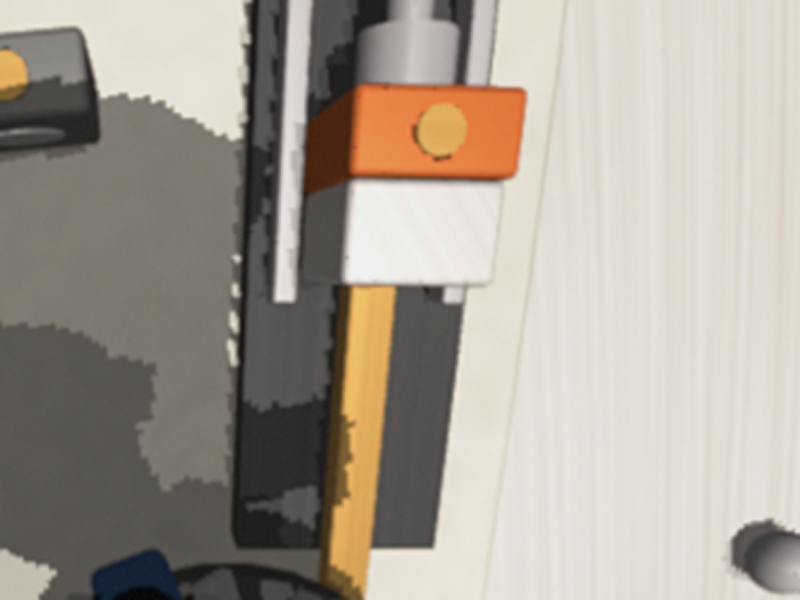

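```bash
python3 -m pendant '[[[1,-0.0007,-0.0001,0,0],[1,-0.0007,-0.0001,0,0]]]'; python3 -m pendant '[[[1,0,0,0,0]]]'
```

```text
time_s: 10.15
eef_pos: [520.5, -5.7, 102.7]
ee_rot: [0.001, 0.995, -0.097, 0.002]
force: [2.8, -4.4, 5.6]
grip_width: 0.203
time_s: 10.25
eef_pos: [520.5, -5.7, 102.6]
ee_rot: [0.001, 0.995, -0.097, 0.002]
force: [3.1, -3.3, 6.2]
grip_width: 0.196
```

```bash
python3 -m pendant '[[[1,-0.0007,-0.0001,0,0],[1,-0.0007,-0.0001,0,0]]]'; python3 -m pendant '[[[1,0,0,0,0]]]'
```

```text
time_s: 10.45
eef_pos: [519.8, -5.9, 102.7]
ee_rot: [0.001, 0.995, -0.097, 0.002]
force: [4.1, -4.5, 5.8]
grip_width: 0.201
time_s: 10.55
eef_pos: [519.8, -5.8, 102.7]
ee_rot: [0.001, 0.995, -0.097, 0.002]
force: [3.5, -3.2, 7.1]
grip_width: 0.2
```

```bash
python3 -m pendant '[[[1,-0.0005,-0.0001,0,0],[1,-0.0005,-0.0001,0,0],[1,-0.0005,-0.0001,0,0]]]'; python3 -m pendant '[[[1,0,0,0,0]]]'
```

```text
time_s: 10.85
eef_pos: [519.4, -5.9, 102.7]
ee_rot: [0.001, 0.995, -0.097, 0.002]
force: [3.5, -4.2, 5.4]
grip_width: 0.2
time_s: 10.95
eef_pos: [519.4, -5.9, 102.7]
ee_rot: [0.001, 0.995, -0.097, 0.002]
force: [3.4, -5.3, 6.7]
grip_width: 0.203
```

```bash
python3 -m pendant '[[[1,-0.0005,-0.0001,0,0],[1,-0.0005,-0.0001,0,0],[1,-0.0005,-0.0001,0,0]]]'; python3 -m pendant '[[[1,0,0,0,0]]]'
```

```text
time_s: 11.25
eef_pos: [519.0, -6.0, 102.7]
ee_rot: [0.0, 0.995, -0.097, 0.002]
force: [4.8, -3.9, 5.7]
grip_width: 0.194
time_s: 11.35
eef_pos: [519.0, -6.0, 102.7]
ee_rot: [0.001, 0.995, -0.097, 0.002]
force: [4.1, -3.5, 5.7]
grip_width: 0.197
```

```bash
python3 -m pendant '[[[1,-0.0005,-0.0001,0,0],[1,-0.0005,-0.0001,0,0],[1,-0.0005,-0.0001,0,0]]]'
python3 - <<'E'
from h import *
im,d,cam=cap('wrist','w9')
s=monitor.sense();print(s['eef_pos'],s['force'])
def Y(u,v): 
    p=dep(cam,(u,v),d[v,u]); return hf(p)[1],p[2].round(0)
for u in (358,372):
  for v in range(24,42): print(v,im[v,u],Y(u,v))
crop('w9',300,0,420,90,'w9c')
E
```

```text
time_s: 11.65
eef_pos: [518.9, -6.1, 102.7]
ee_rot: [0.0, 0.995, -0.097, 0.003]
force: [7.1, -2.0, 3.1]
grip_width: 0.198
[518.91362447  -6.06292011 102.71518123] [ 6.12310355 -3.15662306  3.2279726 ]
24 [175 170 167] (np.float64(168.2), np.float64(60.0))
25 [176 169 167] (np.float64(167.3), np.float64(62.0))
26 [177 171 169] (np.float64(167.2), np.float64(60.0))
27 [171 166 165] (np.float64(166.4), np.float64(62.0))
28 [151 130 122] (np.float64(163.0), np.float64(75.0))
29 [171  98  68] (np.float64(162.5), np.float64(75.0))
30 [203 104  51] (np.float64(161.8), np.float64(76.0))
31 [225 119  61] (np.float64(161.3), np.float64(76.0))
32 [232 128  67] (np.float64(160.7), np.float64(77.0))
33 [232 129  68] (np.float64(160.2), np.float64(77.0))
34 [232 129  68] (np.float64(159.5), np.float64(79.0))
35 [232 130  68] (np.float64(159.3), np.float64(77.0))
36 [232 129  68] (np.float64(158.8), np.float64(77.0))
37 [232 130  68] (np.float64(158.5), np.float64(76.0))
38 [232 131  68] (np.float64(157.9), np.float64(77.0))
39 [232 131  68] (np.float64(157.4), np.float64(77.0))
40 [233 131  68] (n
[... 404 characters left out ...]
p.float64(76.0))
30 [195  99  51] (np.float64(162.1), np.float64(75.0))
31 [217 110  54] (np.float64(161.5), np.float64(76.0))
32 [228 122  63] (np.float64(160.7), np.float64(77.0))
33 [230 125  65] (np.float64(160.2), np.float64(78.0))
34 [230 125  65] (np.float64(159.9), np.float64(77.0))
35 [232 125  65] (np.float64(159.7), np.float64(75.0))
36 [228 125  65] (np.float64(159.2), np.float64(75.0))
37 [204 136  71] (np.float64(158.3), np.float64(78.0))
38 [213 161  86] (np.float64(157.9), np.float64(78.0))
39 [225 174  93] (np.float64(157.4), np.float64(78.0))
40 [227 176  94] (np.float64(157.1), np.float64(77.0))
41 [226 176  95] (np.float64(156.5), np.float64(78.0))
scale 6.666666666666667
```

View pics/w9c.png

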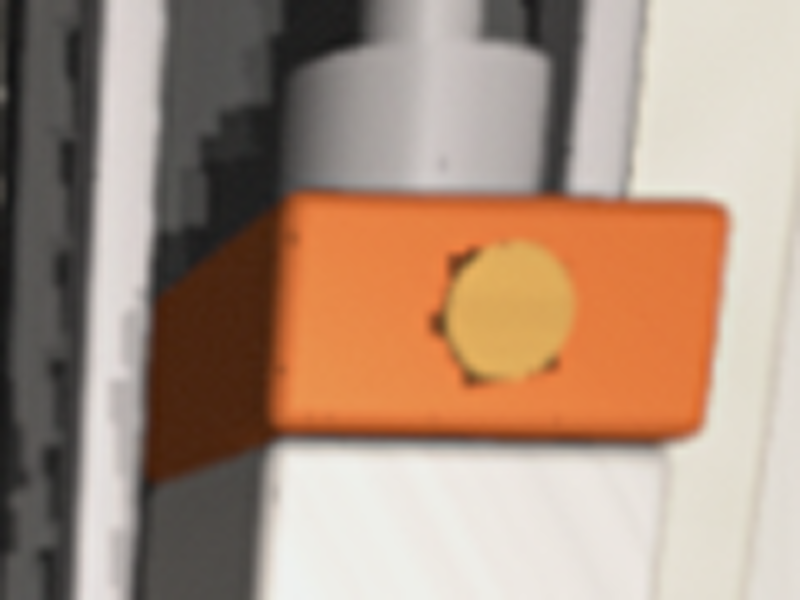

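```bash
python3 -m pendant '[[[1,-0.0003,-0.0001,0,0],[1,-0.0003,-0.0001,0,0],[1,-0.0003,-0.0001,0,0]]]'; python3 -m pendant '[[[1,0,0,0,0]]]';  python3 -m pendant '[[[1,0,0,0,0]]]'
```

```text
time_s: 12.0
eef_pos: [518.8, -6.1, 102.7]
ee_rot: [0.0, 0.995, -0.097, 0.003]
force: [7.7, -3.2, 2.9]
grip_width: 0.196
time_s: 12.1
eef_pos: [518.9, -6.1, 102.7]
ee_rot: [0.0, 0.995, -0.097, 0.003]
force: [7.5, -3.9, 2.7]
grip_width: 0.199
time_s: 12.2
eef_pos: [518.9, -6.1, 102.7]
ee_rot: [0.0, 0.995, -0.097, 0.003]
force: [8.8, -2.2, 2.9]
grip_width: 0.194
```

```bash
python3 -m pendant '[[[0.3,0,0,0,0],[-0.3,0,0,0,0],[-0.3,0,0,0,0],[-0.3,0,0,0,0],[-0.3,0,0,0,0],[-0.3,0,0,0.03,0],[-0.3,0,0,0.07,0],[-0.3,0,0,0.11,0],[-0.3,0,0,0.11,0],[-0.3,0,0,0.11,0]]]'
python3 - <<'E'
from h import *
im,d,cam=cap('wrist','w10'); s=monitor.sense(); print(s['eef_pos'],s['force'],s['grip_width'])
crop('w10',0,0,512,384,'w10c')
E
```

```text
time_s: 13.2
eef_pos: [517.1, -5.6, 211.7]
ee_rot: [0.0, 0.995, -0.097, 0.0]
force: [0.2, 0.3, 0.1]
grip_width: 0.651
[516.71141263  -5.52177015 210.7251286 ] [-0.52219533  0.57392506 -1.38206373] 0.6501696459141324
scale 1.5625
```

View pics/w10c.png

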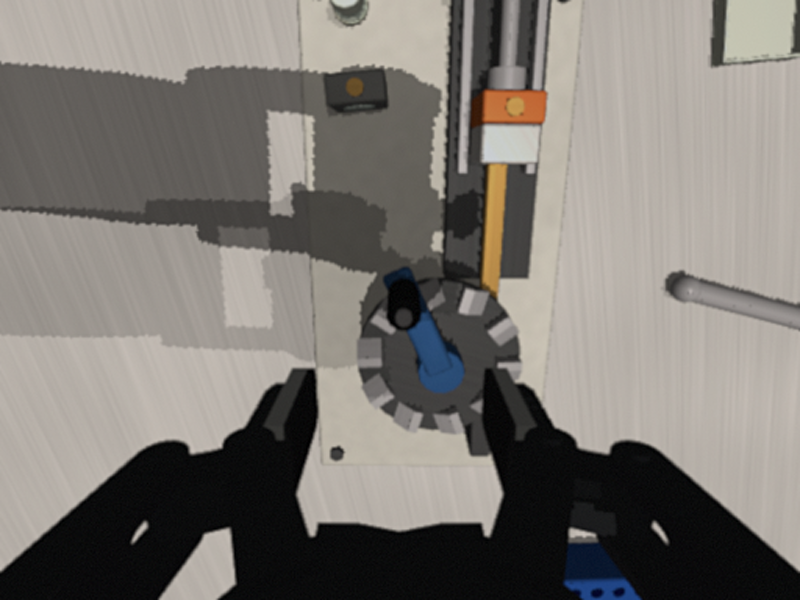

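```bash
python3 -m pendant '[[[-0.3,0.017,-0.036,0,0],[-0.3,0.034,-0.072,0,0],[-0.3,0.051,-0.108,0,0],[-0.3,0.068,-0.144,0,0],[-0.3,0.068,-0.144,-0.03,0],[-0.3,0.068,-0.144,-0.05,0],[-0.3,0.068,-0.144,-0.05,0],[-0.3,0.068,-0.144,-0.05,0]]]' 25
python3 - <<'E'
from h import *
im,d,cam=cap('wrist','w11'); s=monitor.sense(); print(s['eef_pos'],s['force'],s['grip_width'])
crop('w11',0,0,512,384,'w11c')
print(proj(cam,[s['eef_pos']])*1.5625)
E
```

```text
time_s: 14.05
eef_pos: [585.0, -149.4, 161.2]
ee_rot: [-0.0, 0.995, -0.097, -0.001]
force: [1.0, 0.5, 0.4]
grip_width: 0.649
[ 585.35496165 -149.53320353  162.08385043] [-0.35716579 -0.10427725  0.80102878] 0.6520738693972081
scale 1.5625
[[398.56412437 386.56530963]]
```

View pics/w11c.png

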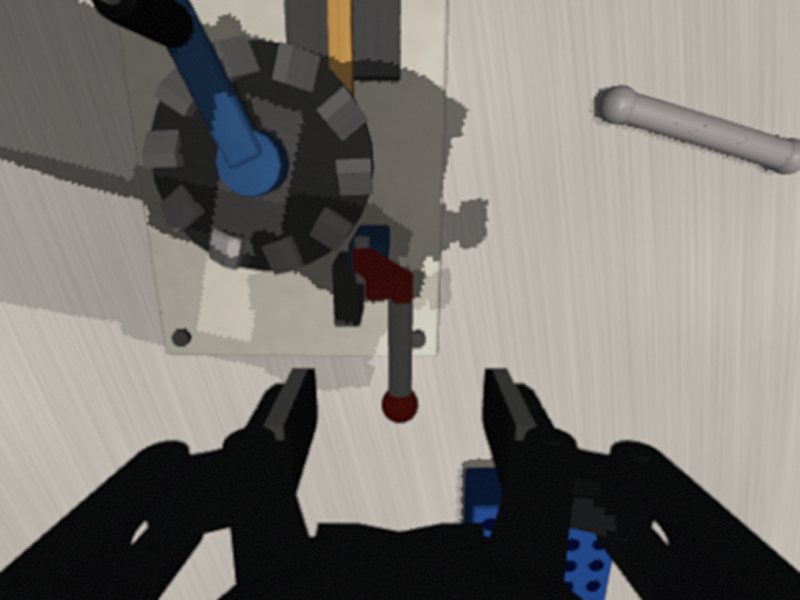

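```bash
python3 -m pendant '[[[-0.2,0,0,-0.02,0],[-0.2,0,0,-0.04,0],[-0.2,0,0,-0.049,0],[-0.2,0,0,-0.049,0],[0.4,0,0,-0.049,0],[1,0,0,-0.049,0],[1,0,0,-0.049,0],[1,0,0,-0.049,0],[1,0,0,-0.049,0]]]' 25
python3 - <<'E'
from h import *
im,d,cam=cap('wrist','w12'); crop('w12',0,0,512,384,'w12c')
E
```

```text
time_s: 15.0
eef_pos: [585.2, -149.7, 113.4]
ee_rot: [0.0, 0.995, -0.097, 0.0]
force: [-2.6, 1.0, 7.1]
grip_width: 0.105
scale 1.5625
```

View pics/w12c.png

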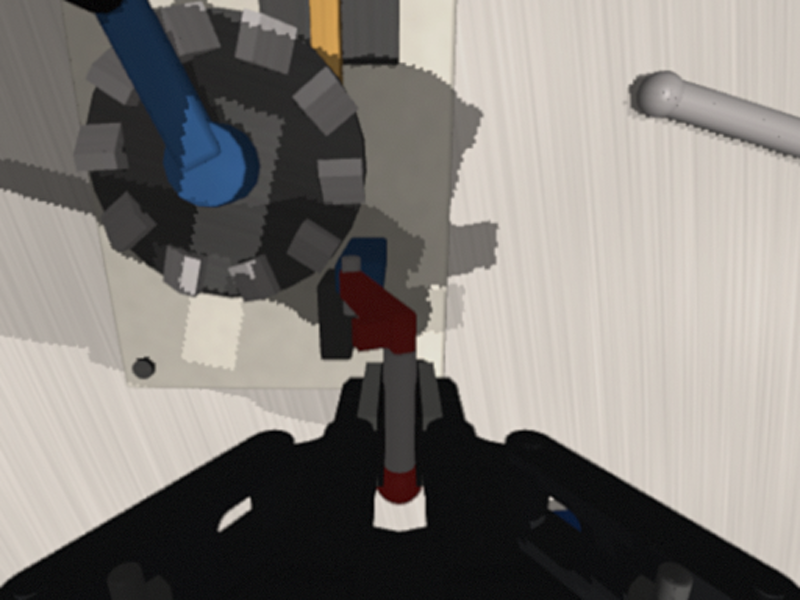

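```bash
python3 -m pendant '[[[1,-0.007,0.0014,0.0023,0],[1,-0.0142,0.0028,0.0034,0],[1,-0.0216,0.0043,0.0035,0],[1,-0.0289,0.0057,0.0024,0],[1,-0.0359,0.0071,0.0002,0]]]'
```

```text
time_s: 15.55
eef_pos: [548.7, -142.4, 112.8]
ee_rot: [0.0, 0.995, -0.097, 0.0]
force: [4.0, 1.3, -0.5]
grip_width: 0.104
```

```bash
python3 -m pendant '[[[1,-0.0067,0.0013,-0.0032,0],[1,-0.0128,0.0025,-0.0074,0],[1,-0.0181,0.0036,-0.0125,0],[1,-0.0228,0.0045,-0.0184,0],[1,-0.0264,0.0052,-0.0249,0]]]'
```

```text
time_s: 16.05
eef_pos: [522.5, -137.2, 87.2]
ee_rot: [-0.0, 0.995, -0.097, 0.0]
force: [1.8, -0.8, 3.1]
grip_width: 0.108
```

```bash
python3 -m pendant '[[[1,-0.0015,0.0003,-0.0035,0],[1,-0.0027,0.0005,-0.0069,0],[1,-0.0034,0.0007,-0.0095,0],[1,-0.0039,0.0008,-0.0118,0],[1,-0.0039,0.0008,-0.0118,0]]]'
```

```text
time_s: 16.55
eef_pos: [518.9, -136.5, 75.7]
ee_rot: [-0.0, 0.995, -0.097, -0.0]
force: [4.0, 0.3, -0.1]
grip_width: 0.107
```

```bash
python3 -m pendant '[[[1,-0.0003,0,-0.0015,0],[1,-0.0005,0.0001,-0.003,0],[1,-0.0005,0.0001,-0.003,0]]]'
```

```text
time_s: 16.85
eef_pos: [518.5, -136.4, 72.9]
ee_rot: [0.0, 0.995, -0.097, 0.0]
force: [2.6, 0.6, 0.4]
grip_width: 0.106
```

```bash
python3 -m pendant '[[[1,-0.0002,0,-0.001,0],[1,-0.0003,0.0001,-0.002,0],[1,-0.0003,0.0001,-0.002,0]]]'
```

```text
time_s: 17.15
eef_pos: [518.2, -136.4, 70.9]
ee_rot: [0.0, 0.995, -0.097, 0.0]
force: [3.6, 0.3, 1.3]
grip_width: 0.107
```

```bash
python3 -m pendant '[[[1,0,0,-0.001,0],[1,-0.0001,0,-0.002,0],[1,-0.0001,0,-0.002,0]]]'
```

```text
time_s: 17.45
eef_pos: [518.0, -136.3, 68.8]
ee_rot: [-0.0, 0.995, -0.097, -0.0]
force: [5.2, 0.0, 0.1]
grip_width: 0.105
```

```bash
python3 -m pendant '[[[0.5,0,0,0,0],[0,0,0,0,0],[0,0,0,0,0],[0,0,0,0,0],[0,0,0,0.03,0],[0,0,0,0.07,0],[0,0,0,0.11,0],[0,0,0,0.14,0],[0,0,0,0.14,0],[0,0,0,0.14,0]]]'
python3 - <<'E'
from h import *
im,d,cam=cap('wrist','w13'); s=monitor.sense(); print(s['eef_pos'],s['force'],s['grip_width'])
crop('w13',0,0,512,384,'w13c')
cap('side','side2');crop('side2',190,160,335,270,'side2c');cap('top','top2')
p=proj(cam,[[513.8,-161.5,88]]);print(p*1.5625)
E
```

```text
time_s: 18.45
eef_pos: [517.8, -136.3, 208.8]
ee_rot: [0.0, 0.995, -0.097, -0.0]
force: [-0.5, 0.4, 0.2]
grip_width: 0.5
[ 517.51854313 -136.11093768  207.93803239] [ 0.24007204 -0.45120448 -0.33291025] 0.5018162350880762
scale 1.5625
scale 5.454545454545454
[[399.76471664 328.03203567]]
```

View pics/w13c.png

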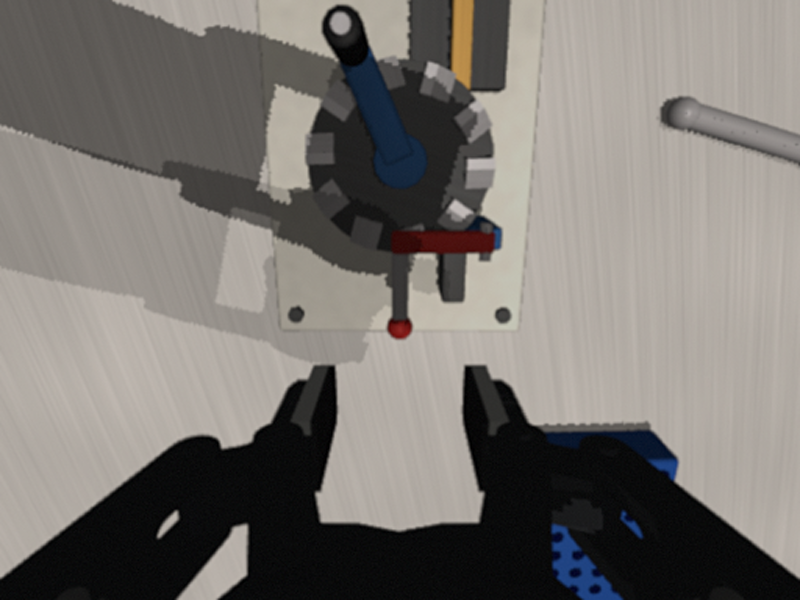

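View pics/side2c.png

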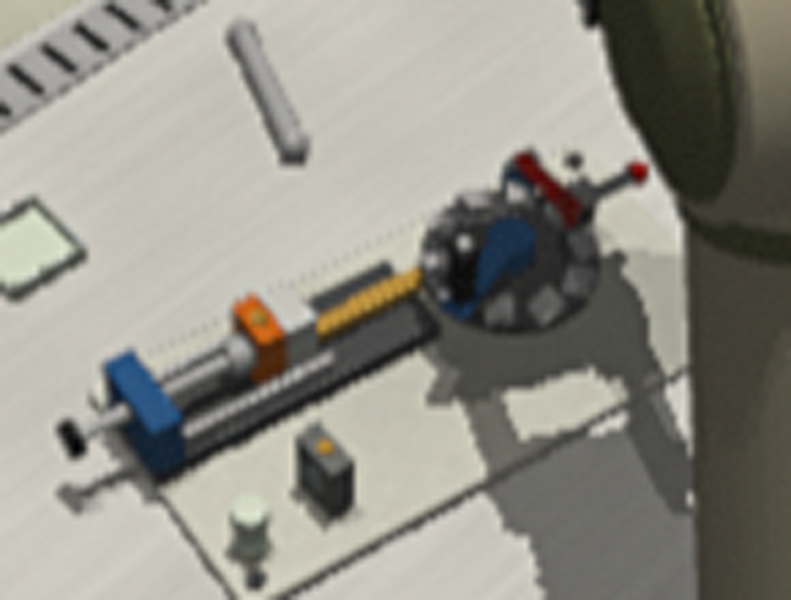

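Run:
```python
from h import *
for f,k in [('w10',(403,319)),('w13',(341,24))]:
    im,d,cam=load('wrist',f); print(onz(cam,g(*k),138).round(1))
for u,v in [(400,326),(400,285),(400,270)]:
    p=g(u,v); print(dep(cam,p,d[int(round(p[1])),int(round(p[0]))]).round(1))
print(monitor.sense()['time_s']); print(order.finish_job())
```

```text
[519.   -8.6 138. ]
[519.5  -7.3 138. ]
[ 514.4 -158.3   92.8]
[ 519.2 -134.    91. ]
[ 520.9 -125.4   90.3]
18.6
the job is handed in; nothing more can be done
None
```

I lifted the pawl over, wound the wheel back, let go of the knob and laid the pawl back on the wheel. I handed the job in at about 18.6 s of the 72 s allowed; the hand-in gives no verdict.

- **Clamping:** I stopped winding when the knob stalled with the cell against the rear stop. The knob force had risen from about 3 N to about 8 N, which I estimate as roughly 10 N at the jaw. I have no direct measurement of the jaw force. After I released the knob it may have relaxed to about 5 N, the most the wheel's friction alone should hold.
- **Last checks:** The pawl's bar top read about 91 mm above the table, so the pawl lies down at roughly 0.02–0.05 rad. The knob stayed within measurement error (about 1.5 mm) from its release to the end. In the side picture the cell stands upright between jaw and stop. The spare cell, vial, pestle and weighing dish look unmoved there; I did not check the other bystanders at the end. The open gripper is about 100 mm clear, with no force on it.
- **Disagreements:**
  - The top and wrist cameras differed by about 3 mm along the slide, so I worked from the wrist camera and the force readings.
  - The first part of the pawl lift pulled at up to about 25 N from a slightly short arc. I corrected the path partway, and the force fell back to about 4 N.

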